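# Sweep the rejected pralines into the tray

### The job

Using the fingertips as a scraper, sweep the three flat round pralines across the marble slab and over its edge into the steel tray beside it, pushing them only: do not pinch or lift any of them. Leave the tall domed praline standing where it is, and do not disturb the silicone mould, the jar or the ring cutter.

Things in the scene. Friction and masses are not known exactly. Their poses are not given: they have to be found in the camera images.
- slab: fixed marble slab, 280 mm (its x) by 280 mm (its y) and 40 mm thick, lying on the table a little turned; origin at the centre of its underside, z up, top 40 mm above the origin. The tray stands against one of its two y sides (+y or -y, it varies), the mould against the other. The four pralines stand in four rows side by side that run along the slab's y, about 64 mm apart, one praline to a row, so each flat one has a free straight run along y to the tray's edge
- tray: fixed shallow open steel tray, 280 mm (its x) by 150 mm (its y), 32 mm high with 4 mm walls and floor of about 4 mm; its long side stands 2 mm from the slab's edge and its rim is 8 mm lower than the slab's top, so what is pushed off that edge drops in. Origin at the centre of its underside, axes parallel to the slab's
- praline0_center (a point): flat round chocolate praline (a reject), a disc 34 mm in diameter and 16 mm high, about 20 g, lying flat and loose on the marble slab; the point is its centre, 8 mm above its underside
- praline1_center (a point): flat round chocolate praline (a reject), a disc 34 mm in diameter and 16 mm high, about 20 g, lying flat and loose on the marble slab; the point is its centre, 8 mm above its underside
- praline2_center (a point): flat round chocolate praline (a reject), a disc 34 mm in diameter and 16 mm high, about 20 g, lying flat and loose on the marble slab; the point is its centre, 8 mm above its underside
- dome_center (a point): the finished praline, to be left alone: a tall chocolate dome 44 mm in diameter at its foot and 40 mm high, about 45 g, loose on the slab in a row of its own; the point is its centre, 20 mm above its underside
- mould: bystander: fixed terracotta-coloured silicone mould against the slab's side opposite the tray, 270 mm (x) by 150 mm (y), an 8 mm sheet with six half-spheres, 41 mm high in all; origin at the centre of its underside
- jar: bystander: loose closed jar, 64 mm in diameter, 85 mm high, on the table beyond the slab; origin at the centre of its underside
- cutter: bystander: loose steel ring cutter, 70 mm in diameter, 45 mm high, on the table beyond the slab; origin at the centre of its underside
Mind the look-alikes: they are no part of the job. What is shaped like the part that bears praline1_center but green or pink is not meant.

How it is judged:
By the outcome, as a careful person would: the job done as asked, in the order asked, and still so for the second after the job is handed in, with the robot touching nothing.
It also fails if it takes over 58 s, if anything falls off the work surface, if the arm or the gripper's body presses on something with over 40 N, if the wrist force passes 120 N, or if a joint passes its speed limit or range.

### The arm

A 6-joint arm with a two-finger parallel gripper is mounted at the origin on the work surface. World frame = base frame: x ahead of the robot, y to its left, z up, the work surface at z = 0. Lengths are in mm, angles in rad, forces in N, time in s.
With the tool pointing down it reaches from about 275 to 1000 mm from the base axis. Payload 8.4 kg.
Tool frame: the origin (TCP) lies on the centre line of the jaws, within the pads' length; the fingertips stand r.tip_reach ahead of it and the grasp point (between the pads) lies 11 mm behind it (r.tip_reach is the distance from the TCP to the fingertips, in mm); z points along the fingers, y is the line along which they close (so a half turn about z gives the same grasp; the last joint's range is limited). The gripper opens to 85 mm and grips with 20 to 120 N. Pads are 22 mm wide; open, the fingers measure 114 mm over their backs; the gripper's body (76 mm by 85 mm) begins 54 mm behind the grasp point. The pads swing forward as they close: fully open they stand 13 mm farther back than shut.
Start: joints at [-0.002, 0.353, 1.633, -0, 1.155, -0.002], TCP at [625.002, -0, 239.281] pointing down, gripper open.
Joint ranges: [-2.63, 2.63], [-0.92, 2.1], [0.06, 2.66], [-1.3, 4.44], [0, 2.69], [-3.02, 3.02]. Speed limits (rad/s): [2.22, 2.22, 2.79, 3.14, 3.14, 3.14].

### API

Orientations are given as [roll, pitch, yaw] about the fixed x, y, z axes, in that order (R = Rz(yaw) Ry(pitch) Rx(roll)).
In Python, from rig import r gives the robot as it stands.
- The arm moves only by the tool carry_out, never from a script. Its argument "targets" is a list of rows, each an object with "dp": the shift along the tool's x, y, z in mm, a list of three; "yaw": the turn about the tool's z in degrees. A call has 1 to 12 rows; each row is the pose to reach, as a shift and turn from the pose commanded when the call began, along the tool's axes at that moment; what a row does not reach only later rows make up. A row lasts 1/8 s, in which the tool goes at most 62.5 mm and 10.7 degrees, less where a joint would pass 70% of its speed; a pose out of reach is approached as far as the arm can. A call with a gripper value outside its range is refused whole. "fingers" is the opening, from -1 (shut) to 1 (fully open), so that 0 is half open, set as the call begins (left out, the last holds). The fingers move at their own pace and stop on an object; "grip_force" is the grip in N (left out, the last holds). Time passes only in rows, so rows that repeat a pose let the fingers close. It gives the time, the measured TCP pose, the force, the opening and the grip force at its end, in the units of the state.
- r.sense(): the state, without advancing time (a new reading comes with each control period).
- r.grab_frame(name): name is "scene" or "side" or "wrist"; returns the picture (384x512x3 uint8, red, green, blue); there is no depth.
- r.get_calibration(name): a dict with "fx", "fy", "cx", "cy" (pixels), "dist_coeffs" ([k1, k2, p1, p2, k3] as OpenCV has them; the pictures are not rectified), "rvec" (rotation vector, rad) and "tvec" (3), from world to camera coordinates, as OpenCV has them. Camera axes: x right, y down, z forward; pixel columns grow to the right and rows downward; lengths in mm; the calibration is good to about 2 mm. A picture is of the moment at which its call begins: read the wrist's pose just before it. get_calibration takes no time and is no camera call; for the wrist camera it gives the pose at the moment of the call.
- r.sign_off(): hands the job in; it is judged then, once.
The state is a dict: "clock": time; "qpos": joint angles; "qvel": joint speeds; "joint_efforts": joint torques, N m; "eef_pos": TCP position; "tcp_rot": TCP orientation; "contact_force": force on the tool from outside, world axes, zero at the start; "wrist_torque": the same for the moment, N m; "opening": opening from 0.0 (shut) to 1.0 (fully open); "grasp_force": force on a finger pad.
Only numpy, scipy, OpenCV 4.12 (cv2) and the standard library are available. Lean on these libraries where they do the work, as an engineer would, in place of code of your own. Each camera call takes 0.05 s, during which the arm holds its last target. There are 200 camera calls.

## Working session

There is one attempt and no reset: what is moved stays moved. The work goes in short steps, Python scripts to look and compute and a tool call to move; the robot and the scene stay as the last step left them, time stands still between calls to the robot, and variables do not carry over. Pictures are saved under pics/ and viewed, at most 10 in all, crops included, and the job is handed in when it is done.

Besides the shell and the picture viewer there is one more tool, called after "Emit:" by a JSON object that holds its "method" and its "body". carry_out: Moves the arm, as the interface text tells. Its arguments: {"type":"object","properties":{"targets":{"type":"array","items":{"type":"object","properties":{"dp":{"type":"array","items":{"type":"number"}},"yaw":{"type":"number"}}}},"fingers":{"type":"number"},"grip_force":{"type":"number"}},"required":["targets"]}

```bash
mkdir -p pics; python3 - <<'E'
from rig import r
import cv2,numpy as np
s=r.sense();print(s['clock'],s['eef_pos'],s['tcp_rot'],s['opening'],r.tip_reach)
for n in ['scene','side']:
    im=r.grab_frame(n);cv2.imwrite(f'pics/{n}0.png',im[:,:,::-1]);np.save(f'{n}0.npy',im)
    c=r.get_calibration(n);print(n,{k:np.round(v,3).tolist() for k,v in c.items()})
a=cv2.imread('pics/scene0.png');b=cv2.imread('pics/side0.png')
E
```

```text
0.0 [ 6.24536704e+02 -3.51111387e-03  2.38553467e+02] [-3.14019655e+00  2.64722453e-06  1.57079825e+00] 0.9981789872114298 8.0
scene {'fx': 458.715, 'fy': 458.715, 'cx': 253.869, 'cy': 201.103, 'dist_coeffs': [-0.031, 0.0, 0.0, 0.0, 0.0], 'rvec': [1.559, 1.805, -0.899], 'tvec': [81.69, -282.651, 1455.856]}
side {'fx': 402.512, 'fy': 402.512, 'cx': 255.951, 'cy': 187.923, 'dist_coeffs': [-0.012, 0.0, 0.0, 0.0, 0.0], 'rvec': [2.25, -0.897, 0.363], 'tvec': [-390.473, 330.401, 597.873]}
```

View pics/scene0.png

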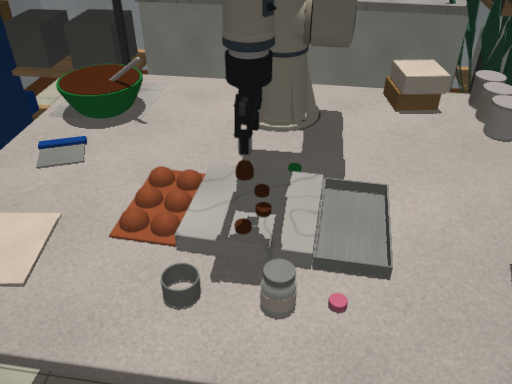

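View pics/side0.png

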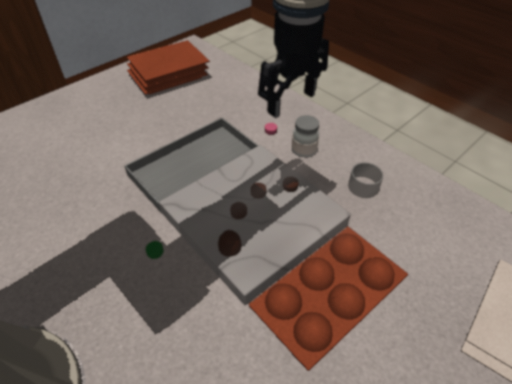

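Scene view: the tray is on the +y side (px ~355,225) and the mould on the −y side. The dome is at (244,170) and the flats are at (262,190), (263,209), (243,227). In the side view the dome is at (230,243) and the flats at (239,210), (258,190), (290,184). Next I triangulate.

```bash
cat > h.py <<'E'
import cv2,numpy as np
from rig import r
def cam(n):
    c=r.get_calibration(n);K=np.array([[c['fx'],0,c['cx']],[0,c['fy'],c['cy']],[0,0,1.]])
    R=cv2.Rodrigues(np.array(c['rvec'],float))[0];return K,np.array(c['dist_coeffs'],float),R,np.array(c['tvec'],float).ravel()
def ray(C,p):
    K,d,R,t=C;u=cv2.undistortPoints(np.array([[p]],float),K,d)[0,0];v=R.T@np.array([*u,1]);return -R.T@t,v/np.linalg.norm(v)
def plane(C,p,z):
    o,v=ray(C,p);return o+v*(z-o[2])/v[2]
def tri(C1,p1,C2,p2):
    (o1,v1),(o2,v2)=ray(C1,p1),ray(C2,p2)
    k=np.linalg.lstsq(np.c_[v1,-v2],o2-o1,rcond=None)[0];a,b=o1+k[0]*v1,o2+k[1]*v2;return (a+b)/2,np.linalg.norm(a-b)
def blobs(im,seeds):
    hsv=cv2.cvtColor(im,cv2.COLOR_RGB2HSV);I=im.astype(int)
    m=((I[:,:,0]-I[:,:,2]>12)&(I.max(2)<110)&(hsv[:,:,1]>80)).astype(np.uint8)
    n,l,st,ce=cv2.connectedComponentsWithStats(m)
    out=[]
    for s in seeds:
        d=np.linalg.norm(ce-s,axis=1)+(st[:,4]<15)*1e3;i=d.argmin();out.append((ce[i],st[i]))
    return out
E
python3 - <<'E'
from h import *
np.set_printoptions(precision=1,suppress=True)
A,B=cam('scene'),cam('side')
a=blobs(np.load('scene0.npy'),[(244,170),(262,190),(263,209),(243,227)])
b=blobs(np.load('side0.npy'),[(230,243),(239,210),(258,190),(290,184)])
for (p,s),(q,t),z in zip(a,b,[60,48,48,48]):
    print(p,s,q,t);print('  tri',*tri(A,p,B,q),'planes',plane(A,p,z),plane(B,q,z))
for n,C,pts in [('slab side z40',B,[(247,298),(348,216)]),('slab/scene z40',A,[(182,240),(215,165),(307,262),(324,176)])]:
    for p in pts: print(n,p,plane(C,p,40))
for n,C,pts in [('tray side',B,[(222,121),(127,168)]),('tray scene',A,[(389,186),(389,270)])]:
    for p in pts: print(n,p,plane(C,p,32))
I=np.load('side0.npy');cv2.imwrite('pics/zs.png',cv2.resize(I[110:310,110:370,::-1],None,fx=3,fy=3,interpolation=cv2.INTER_CUBIC))
E
```

```text
[244.4 170.2] [236 160  18  20 286] [229.2 243.2] [219 231  22  25 397]
  tri [429.6 -42.7  53.3] 0.6669762849826479 planes [439.4 -40.7  60. ] [426.8 -46.8  60. ]
[261.4 190.2] [255 184  14  13 158] [239.6 213.6] [235 209   9   9  41]
  tri [494.9   4.5  44.8] 5.776648980457287 planes [496.9   7.4  48. ] [493.6  -0.7  48. ]
[263.  208.7] [256 202  15  14 181] [260.7 186.1] [255 184  10   7  33]
  tri [572.   20.4  54.4] 0.31482753420676396 planes [563.7  19.6  48. ] [576.2  24.5  48. ]
[242.8 225.8] [235 219  16  15 202] [291.5 185.4] [285 181  13  10  89]
  tri [625.7 -15.7  46.7] 4.022108863547731 planes [625.9 -13.7  48. ] [625.1 -18.6  48. ]
slab side z40 (247, 298) [ 383.3 -141.4   40. ]
slab side z40 (348, 216) [ 651.6 -148.9   40. ]
slab/scene z40 (182, 240) [ 677.3 -127.9   40. ]
slab/scene z40 (215, 165) [ 396.7 -121.5   40. ]
slab/scene z40 (307, 262) [703.1 121.3  40. ]
slab/scene z40 (324, 176) [406.3 146.   40. ]
tray side (222, 121) [673.5 266.3  32. ]
tray side (127, 168) [406.3 281.6  32. ]
tray scene (389, 186) [414.  298.9  32. ]
tray scene (389, 270) [694.  274.8  32. ]
```

View pics/zs.png

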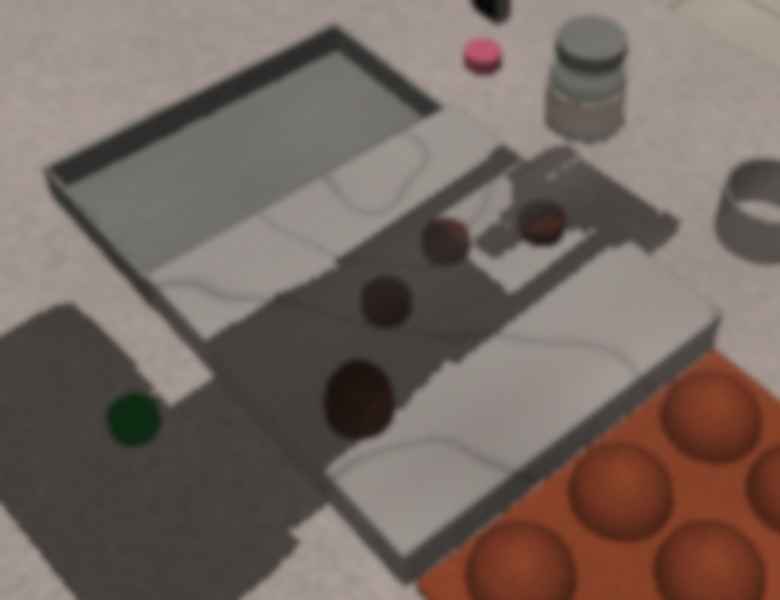

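The crop shows the discs at side px (238.7,210.3), (258.7,190.3), (290.3,183.7). The colour masks clipped them in the shadow, so I redo the triangulation and then get a wrist view above the slab.

```bash
python3 - <<'E'
from h import *
np.set_printoptions(precision=1,suppress=True)
A,B=cam('scene'),cam('side')
P=[(244.4,170.2),(261.4,190.2),(263,208.7),(242.8,225.8)];Q=[(229.7,243),(238.7,210.3),(258.7,190.3),(290.3,183.7)]
for p,q,z in zip(P,Q,[60,48,48,48]): print(*tri(A,p,B,q),plane(A,p,z),plane(B,q,z))
for n,p,q in [('slab near -y',(215,165),(244.3,295.3)),('slab far -y',(182,240),(349.3,215.3)),('tray far',(389,270),(221.7,119)),('tray near',(389,186),(125.7,167.3))]:
    print(n,*tri(A,p,B,q))
s=r.sense();im=r.grab_frame('wrist');cv2.imwrite('pics/w0.png',im[:,:,::-1]);np.save('w0.npy',im)
c=r.get_calibration('wrist');print({k:np.round(v,3).tolist() for k,v in c.items()})
E
```

```text
[430.3 -42.9  53.6] 1.2907299669423051 [439.5 -40.8  60. ] [427.7 -47.2  60. ]
[497.7   7.1  48.4] 0.7189233094301812 [496.9   7.3  48. ] [498.    6.9  48. ]
[564.4  19.1  48.3] 1.184991443759139 [563.6  19.6  48. ] [564.7  18.7  48. ]
[626.4 -13.7  48.5] 0.11277018204630289 [625.8 -13.8  48. ] [626.7 -13.5  48. ]
slab near -y [ 385.5 -127.6   31.1] 6.696379440847176
slab far -y [ 664.3 -138.7   25.5] 11.458583197724657
tray far [684.3 278.6  24.3] 3.8156647449497343
tray near [407.9 297.9  25. ] 6.967699216242244
{'fx': 324.817, 'fy': 324.817, 'cx': 262.77, 'cy': 191.381, 'dist_coeffs': [-0.053, 0.0, 0.0, 0.0, 0.0], 'rvec': [-2.817, 0.0, 0.0], 'tvec': [-625.391, -41.758, 380.315]}
```

View pics/w0.png

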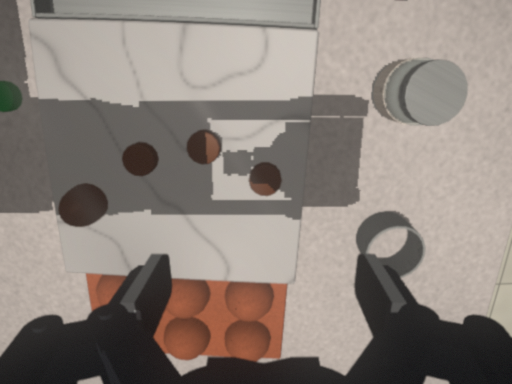

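Wrist view: the slab, tray, mould and all four pralines are clear, with discs at (140,159), (204,147), (265,179). Slab corners are at about (67,272) and (294,282), and the tray-side edge runs (30,17)–(318,27).

```bash
python3 - <<'E'
from h import *
np.set_printoptions(precision=1,suppress=True)
W=cam('wrist')
for p,z in [((83,205),55),((140,159),48),((204,147),48),((265,179),48),((67,272),40),((294,282),40),((30,19),40),((318,27),40),((426,92),85),((390,245),40)]: print(p,plane(W,p,z))
E
```

```text
(83, 205) [433.4 -41.   55. ]
(140, 159) [498.7   7.2  48. ]
(204, 147) [565.8  19.5  48. ]
(265, 179) [627.7 -14.4  48. ]
(67, 272) [ 387.7 -133.9   40. ]
(294, 282) [ 662.9 -145.7   40. ]
(30, 19) [402.7 143.4  40. ]
(318, 27) [677.3 132.   40. ]
(426, 92) [766.6  75.1  85. ]
(390, 245) [772.9 -96.4  40. ]
```

Both measurements agree: disc centres z≈48 and slab yaw ≈ −2.8°, so slab +y ≈ (0.049, 0.999). The tray edge is at y≈134–139. I'll use part-closed fingers as a cradle and start with the far disc.

Emit:
{"method": "carry_out", "body": {"targets": [{"dp":[-30,0,10],"yaw":2.8},{"dp":[-59,0,40],"yaw":2.8},{"dp":[-59,0,80],"yaw":2.8},{"dp":[-59,0,120],"yaw":2.8},{"dp":[-59,0,150],"yaw":2.8},{"dp":[-59,0,164],"yaw":2.8},{"dp":[-59,0,164],"yaw":2.8},{"dp":[-59,0,164],"yaw":2.8}], "fingers": -0.58}}

```text
clock: 1.15
eef_pos: [625.9, -59.1, 76.5]
tcp_rot: [3.14, 0.0, 1.522]
contact_force: [0.4, 0.5, 0.1]
opening: 0.211
grasp_force: 0.0
```

```bash
python3 - <<'E'
from h import *
s=r.sense();print(s['clock'],s['eef_pos'],s['tcp_rot'],s['opening'],r.tip_reach)
ims=[r.grab_frame(n)[:,:,::-1] for n in('side','wrist')]
B=cam('side');K,d,R,t=B;p=np.array(s['eef_pos']);
for dz in (0,-8,-20): print(cv2.projectPoints((p+[0,0,dz]).reshape(1,1,3),cv2.Rodrigues(R)[0],t,K,d)[0].ravel())
cv2.imwrite('pics/c1.png',np.hstack([cv2.resize(ims[0][110:250,200:340],(400,400)),cv2.resize(ims[1],(400,300))[ :].copy() if 0 else cv2.copyMakeBorder(cv2.resize(ims[1],(400,300)),0,100,0,0,0)]))
E
```

```text
1.15 [625.9219304  -59.05554306  76.51938723] [3.13973982e+00 1.00747098e-04 1.52201123e+00] 0.2111799642959943 8.0
[307.56207955 186.05884228]
[307.16316155 188.7645287 ]
[306.57528774 192.75114137]
```

View pics/c1.png

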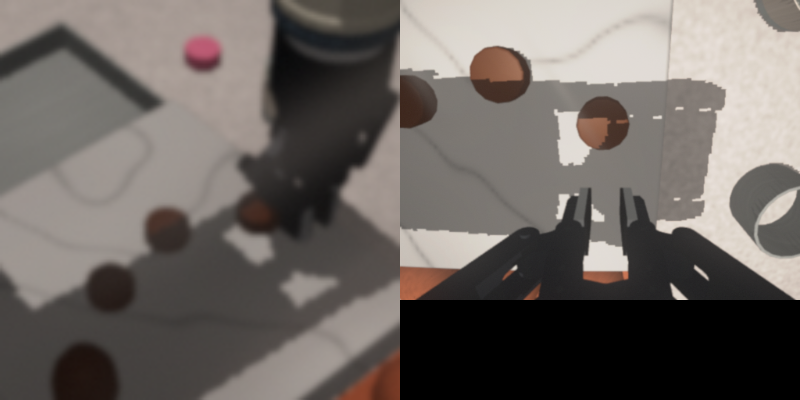

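The wrist view shows the disc at (603,123) centred ahead of the finger pair (~604), so they are aligned. I lower gently and watch the force.

Emit:
{"method": "carry_out", "body": {"targets": [{"dp":[0,0,6]},{"dp":[0,0,10]},{"dp":[0,0,13]},{"dp":[0,0,13]}]}}

```text
schema error: expected keys dp, yaw
```

Emit:
{"method": "carry_out", "body": {"targets": [{"dp":[0,0,3]},{"dp":[0,0,6]},{"dp":[0,0,8]},{"dp":[0,0,8]}]}}

```text
schema error: expected keys dp, yaw
```

Emit:
{"method": "carry_out", "body": {"targets": [{"dp":[0,0,6],"yaw":0},{"dp":[0,0,10],"yaw":0},{"dp":[0,0,13],"yaw":0},{"dp":[0,0,13],"yaw":0}]}}

```text
clock: 1.75
eef_pos: [624.7, -59.0, 61.9]
tcp_rot: [-3.141, -0.0, 1.522]
contact_force: [0.2, 0.0, 0.2]
opening: 0.209
grasp_force: 0.0
```

```bash
python3 - <<'E'
from h import *
s=r.sense();print(s['clock'],s['eef_pos'],s['contact_force'])
ims=[r.grab_frame(n)[:,:,::-1] for n in('side','scene')]
cv2.imwrite('pics/c2.png',np.hstack([cv2.resize(ims[0][150:220,260:330],(400,400)),cv2.resize(ims[1][180:260,200:280],(400,400))]))
E
```

```text
1.75 [624.71133343 -58.99165979  61.86631493] [0.19640226 0.03173162 0.20257654]
```

View pics/c2.png

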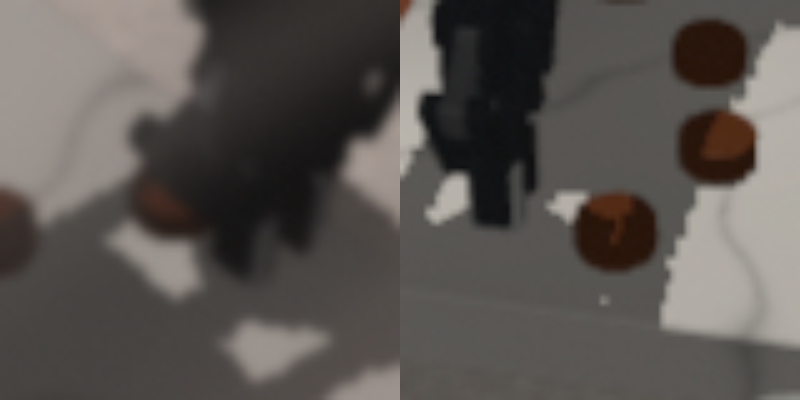

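```bash
python3 - <<'E'
from h import *
K,d,R,t=cam('scene')
for z in (40,46,54,62):print(z,cv2.projectPoints(np.array([[648.,-50,z],[648,-70,z],[637,-48,z]]),cv2.Rodrigues(R)[0],t,K,d)[0].reshape(-1,2).round(1).tolist())
E
```

```text
40 [[223.3, 234.2], [213.6, 233.2], [225.4, 230.7]]
46 [[223.2, 231.9], [213.5, 231.0], [225.3, 228.5]]
54 [[223.1, 228.9], [213.3, 227.9], [225.1, 225.5]]
62 [[222.9, 225.8], [213.1, 224.9], [225.0, 222.4]]
```

The scene view shows the fingertip bottom at about row 225, which puts the tip at z≈54 and confirms the 8 mm reach. I lower to 4–5 mm above the slab and sweep.

Emit:
{"method": "carry_out", "body": {"targets": [{"dp":[0,0,5],"yaw":0},{"dp":[0,0,9],"yaw":0},{"dp":[0,0,9],"yaw":0},{"dp":[10,0,9],"yaw":0},{"dp":[20,0,9],"yaw":0},{"dp":[30,0,9],"yaw":0},{"dp":[40,0,9],"yaw":0},{"dp":[52,0,9],"yaw":0},{"dp":[64,0,9],"yaw":0},{"dp":[64,0,9],"yaw":0}]}}

```text
clock: 3.1
eef_pos: [628.2, 6.0, 53.3]
tcp_rot: [3.142, -0.0, 1.523]
contact_force: [0.6, -0.8, 0.7]
opening: 0.21
grasp_force: 0.0
```

```bash
python3 - <<'E'
from h import *
s=r.sense();print(s['clock'],s['eef_pos'],s['contact_force'])
cv2.imwrite('pics/c3.png',r.grab_frame('wrist')[:,:,::-1])
E
```

```text
3.1 [628.16805592   5.96733356  53.28447976] [ 0.61899478 -0.81350414  0.70930442]
```

View pics/c3.png

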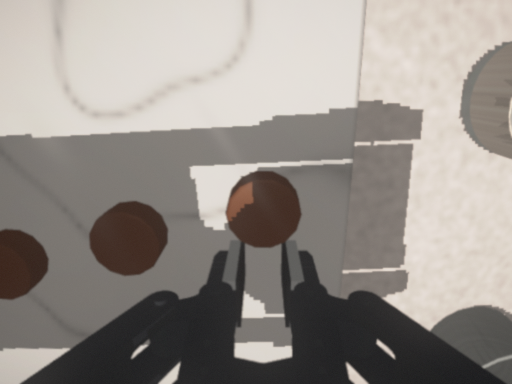

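The disc at (263,209) sits centred in the finger cradle and the others are untouched. I continue over the edge.

Emit:
{"method": "carry_out", "body": {"targets": [{"dp":[12,0,0],"yaw":0},{"dp":[25,0,0],"yaw":0},{"dp":[38,0,0],"yaw":0},{"dp":[51,0,0],"yaw":0},{"dp":[64,0,0],"yaw":0},{"dp":[77,0,0],"yaw":0},{"dp":[90,0,0],"yaw":0},{"dp":[103,0,0],"yaw":0},{"dp":[116,0,0],"yaw":0},{"dp":[129,0,0],"yaw":0},{"dp":[142,0,0],"yaw":0},{"dp":[142,0,0],"yaw":0}]}}

```text
clock: 4.65
eef_pos: [635.1, 147.8, 53.3]
tcp_rot: [3.141, -0.0, 1.523]
contact_force: [-0.7, -0.5, 0.1]
opening: 0.211
grasp_force: 0.0
```

Emit:
{"method": "carry_out", "body": {"targets": [{"dp":[0,0,-25],"yaw":0},{"dp":[0,0,-60],"yaw":0},{"dp":[-30,-20,-70],"yaw":0},{"dp":[-80,-50,-70],"yaw":0},{"dp":[-130,-64,-70],"yaw":0},{"dp":[-170,-64,-70],"yaw":0},{"dp":[-173,-64,-70],"yaw":0},{"dp":[-173,-64,-70],"yaw":0}]}}

```text
clock: 5.65
eef_pos: [562.8, -23.0, 123.3]
tcp_rot: [3.141, -0.0, 1.521]
contact_force: [0.6, 0.5, -0.1]
opening: 0.209
grasp_force: 0.0
```

```bash
python3 - <<'E'
from h import *
s=r.sense();print(s['clock'],s['eef_pos'],s['contact_force'])
im=r.grab_frame('side')[100:300,110:340,::-1];im2=r.grab_frame('wrist')[:,:,::-1]
cv2.imwrite('pics/c4.png',np.hstack([cv2.resize(im,(400,348)),cv2.copyMakeBorder(cv2.resize(im2,(400,300)),0,48,0,0,0)]))
E
```

```text
5.65 [562.77497494 -23.00980433 123.33566333] [ 0.59521577  0.49106837 -0.09192155]
```

View pics/c4.png

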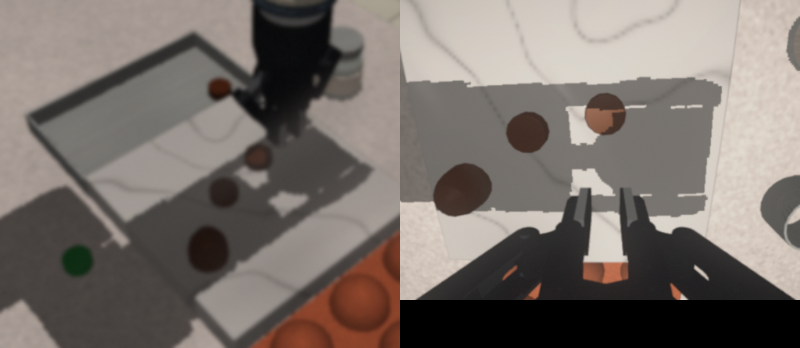

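The first disc lies in the tray at crop (219,88). The second disc, at wrist crop (605,113), is centred ahead of the fingers. I sweep it next.

Emit:
{"method": "carry_out", "body": {"targets": [{"dp":[0,0,30],"yaw":0},{"dp":[0,0,55],"yaw":0},{"dp":[0,0,67],"yaw":0},{"dp":[0,0,70],"yaw":0},{"dp":[8,0,70],"yaw":0},{"dp":[18,0,70],"yaw":0},{"dp":[28,0,70],"yaw":0},{"dp":[40,0,70],"yaw":0},{"dp":[53,0,70],"yaw":0},{"dp":[66,0,70],"yaw":0},{"dp":[79,0,70],"yaw":0},{"dp":[92,0,70],"yaw":0}]}}

```text
clock: 7.25
eef_pos: [567.2, 69.9, 53.2]
tcp_rot: [-3.142, 0.0, 1.522]
contact_force: [-0.3, -0.3, -0.1]
opening: 0.209
grasp_force: 0.1
```

Emit:
{"method": "carry_out", "body": {"targets": [{"dp":[13,0,0],"yaw":0},{"dp":[26,0,0],"yaw":0},{"dp":[39,0,0],"yaw":0},{"dp":[52,0,0],"yaw":0},{"dp":[65,0,0],"yaw":0},{"dp":[78,0,0],"yaw":0},{"dp":[80,0,0],"yaw":0},{"dp":[80,0,0],"yaw":0}]}}

```text
clock: 8.25
eef_pos: [571.0, 148.9, 53.2]
tcp_rot: [-3.141, 0.0, 1.522]
contact_force: [-0.2, -0.3, 0.4]
opening: 0.211
grasp_force: 0.0
```

Emit:
{"method": "carry_out", "body": {"targets": [{"dp":[0,0,-25],"yaw":0},{"dp":[0,0,-60],"yaw":0},{"dp":[-30,-20,-70],"yaw":0},{"dp":[-80,-50,-70],"yaw":0},{"dp":[-130,-65,-70],"yaw":0},{"dp":[-175,-65,-70],"yaw":0},{"dp":[-181,-65,-70],"yaw":0},{"dp":[-181,-65,-70],"yaw":0}]}}

```text
clock: 9.25
eef_pos: [497.3, -29.1, 123.4]
tcp_rot: [3.141, -0.0, 1.52]
contact_force: [-0.4, 0.2, -0.3]
opening: 0.214
grasp_force: 0.0
```

```bash
python3 - <<'E'
from h import *
s=r.sense();print(s['clock'],s['eef_pos'],s['contact_force'])
im=r.grab_frame('side')[100:300,110:340,::-1];im2=r.grab_frame('wrist')[:,:,::-1]
cv2.imwrite('pics/c5.png',np.hstack([cv2.resize(im,(400,348)),cv2.copyMakeBorder(cv2.resize(im2,(400,300)),0,48,0,0,0)]))
E
```

```text
9.25 [497.33365158 -29.10954177 123.35344688] [-0.40331508  0.23460316 -0.33512231]
```

View pics/c5.png

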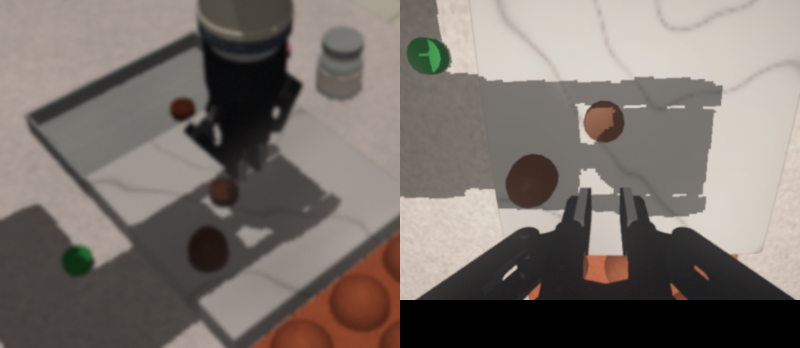

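The second disc is in the tray and the third is centred at (603,121). The dome stands beside this row, so I descend in two stages with a force check.

Emit:
{"method": "carry_out", "body": {"targets": [{"dp":[-6,0,20],"yaw":0},{"dp":[-6,0,40],"yaw":0},{"dp":[-6,0,50],"yaw":0},{"dp":[-6,0,50],"yaw":0}]}}

```text
clock: 9.85
eef_pos: [496.7, -34.0, 72.7]
tcp_rot: [-3.14, -0.0, 1.523]
contact_force: [-0.4, 0.6, 0.8]
opening: 0.212
grasp_force: 0.0
```

```bash
python3 - <<'E'
from h import *
s=r.sense();print(s['eef_pos'],s['contact_force'])
print(blobs(r.grab_frame('scene'),[(244,170)]),blobs(r.grab_frame('side'),[(229,243)]))
E
```

```text
[496.67653359 -34.04514859  72.74882171] [-0.43147807  0.64650217  0.81586298]
[(array([250.69491525, 171.23728814]), array([249, 163,   5,  16,  59], dtype=int32))] [(array([229.21791768, 243.2566586 ]), array([219, 231,  21,  25, 413], dtype=int32))]
```

Side view shows the dome unmoved (229.2, 243.3), and it's only partly hidden in the scene view. Continuing.

Emit:
{"method": "carry_out", "body": {"targets": [{"dp":[0,0,8],"yaw":0},{"dp":[0,0,14],"yaw":0},{"dp":[0,0,20],"yaw":0},{"dp":[6,0,20],"yaw":0},{"dp":[14,0,20],"yaw":0},{"dp":[24,0,20],"yaw":0},{"dp":[36,0,20],"yaw":0},{"dp":[49,0,20],"yaw":0},{"dp":[62,0,20],"yaw":0},{"dp":[75,0,20],"yaw":0},{"dp":[88,0,20],"yaw":0},{"dp":[101,0,20],"yaw":0}]}}

```text
clock: 11.45
eef_pos: [502.0, 67.1, 53.3]
tcp_rot: [-3.142, 0.0, 1.522]
contact_force: [-0.2, -0.7, 0.9]
opening: 0.208
grasp_force: 0.2
```

Emit:
{"method": "carry_out", "body": {"targets": [{"dp":[13,0,0],"yaw":0},{"dp":[26,0,0],"yaw":0},{"dp":[39,0,0],"yaw":0},{"dp":[52,0,0],"yaw":0},{"dp":[65,0,0],"yaw":0},{"dp":[78,0,0],"yaw":0},{"dp":[85,0,0],"yaw":0},{"dp":[85,0,0],"yaw":0}]}}

```text
clock: 12.45
eef_pos: [506.1, 151.5, 53.2]
tcp_rot: [-3.142, 0.0, 1.523]
contact_force: [0.2, -0.1, 0.1]
opening: 0.208
grasp_force: 0.0
```

Emit:
{"method": "carry_out", "body": {"targets": [{"dp":[0,0,-25],"yaw":0},{"dp":[0,0,-60],"yaw":0},{"dp":[-20,0,-110],"yaw":0},{"dp":[-60,0,-170],"yaw":0},{"dp":[-80,20,-220],"yaw":0},{"dp":[-80,40,-240],"yaw":0},{"dp":[-80,40,-240],"yaw":0},{"dp":[-80,40,-240],"yaw":0}]}}

```text
clock: 13.45
eef_pos: [540.8, 69.0, 291.8]
tcp_rot: [-3.139, 0.0, 1.522]
contact_force: [0.1, 0.2, 1.0]
opening: 0.21
grasp_force: 0.0
```

```bash
python3 - <<'E'
from h import *
s=r.sense();print(s['clock'],s['eef_pos'],s['contact_force'])
sc=r.grab_frame('scene');a=r.grab_frame('side')
print(blobs(sc,[(244,170)]),blobs(a,[(229,243)]))
im=a[100:300,110:340,::-1];im2=sc[140:320,110:400,::-1]
cv2.imwrite('pics/c6.png',np.hstack([cv2.resize(im,(400,348)),cv2.copyMakeBorder(cv2.resize(im2,(400,248)),0,100,0,0,0)]))
E
```

```text
13.45 [540.8007369   69.02837547 291.81693796] [0.14235726 0.22066393 0.95641507]
[(array([244.23655914, 170.04301075]), array([236, 160,  17,  20, 279], dtype=int32))] [(array([228.96593674, 242.52798054]), array([219, 230,  21,  25, 411], dtype=int32))]
```

View pics/c6.png

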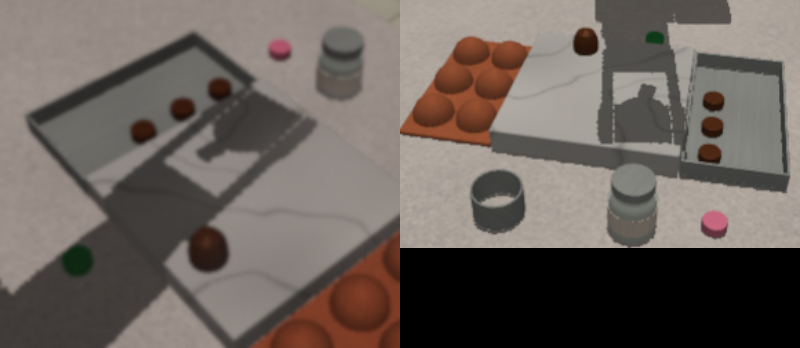

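All three flat pralines lie in the tray, and the dome has not moved, at (244,170) in the scene view. The mould, jar and cutter are undisturbed.

```bash
python3 -c "from rig import r;print(r.sign_off())"
```

```text
the job is handed in; nothing more can be done
None
```

All three flat pralines were pushed into the tray without being pinched or lifted; the dome, mould, jar and cutter were left where they stood, and the job was handed in at about 13.5 s.

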